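# Put the hole saws back on the dowel rack in order of size

### The job

Put the four hole saws back on the dowel rack in order of size, one over each peg, with the smallest on the peg next to the arbor and the largest at the other end of the row. Each should sit teeth down, flat on the board and roughly centred on its peg; set them down rather than drop them, as the teeth chip, and leave the oil bottle standing.

Things in the scene. Friction and masses are not known exactly. Their poses are not given: they have to be found in the camera images.
- saw_32: The smallest of four loose hole saws: dark steel cup, 32 mm outer diameter, 46 mm tall, 2.5 mm wall, 6 mm crown on top with an arbor hole in its middle, open and toothed below (40 mm deep inside). Starts standing on the bench, teeth down. Round: hold its outer wall from above, any yaw. Origin: centre of its toothed underside; z up. 0.06 to 0.29 kg.
- saw_43: The second smallest of four loose hole saws: dark steel cup, 43 mm outer diameter, 46 mm tall, 2.5 mm wall, 6 mm crown on top with an arbor hole in its middle, open and toothed below (40 mm deep inside). Starts standing on the bench, teeth down. Round: hold its outer wall from above, any yaw. Origin: centre of its toothed underside; z up. 0.06 to 0.29 kg.
- saw_54: The second largest of four loose hole saws: dark steel cup, 54 mm outer diameter, 46 mm tall, 2.5 mm wall, 6 mm crown on top with an arbor hole in its middle, open and toothed below (40 mm deep inside). Starts standing on the bench, teeth down. Round: hold its outer wall from above, any yaw. Origin: centre of its toothed underside; z up. 0.06 to 0.29 kg.
- saw_65: The largest of four loose hole saws: dark steel cup, 65 mm outer diameter, 46 mm tall, 2.5 mm wall, 6 mm crown on top with an arbor hole in its middle, open and toothed below (40 mm deep inside). Starts standing on the bench, teeth down. Round: hold its outer wall from above, any yaw. Origin: centre of its toothed underside; z up. 0.06 to 0.29 kg.
- peg_1: Fixed wooden dowel, 10 mm diameter, 30 mm tall above the rack board; number 1 of four in a row, counted from the robot's left (+y). Origin: its foot on the board's top face, 18 mm above the bench; z up; y along the row towards peg 1; 78 mm from peg to peg; the board is 80 mm deep across the row.
- peg_2: Fixed wooden dowel, 10 mm diameter, 30 mm tall above the rack board; number 2 of four in a row, counted from the robot's left (+y). Origin: its foot on the board's top face, 18 mm above the bench; z up; y along the row towards peg 1; 78 mm from peg to peg; the board is 80 mm deep across the row.
- peg_3: Fixed wooden dowel, 10 mm diameter, 30 mm tall above the rack board; number 3 of four in a row, counted from the robot's left (+y). Origin: its foot on the board's top face, 18 mm above the bench; z up; y along the row towards peg 1; 78 mm from peg to peg; the board is 80 mm deep across the row.
- peg_4: Fixed wooden dowel, 10 mm diameter, 30 mm tall above the rack board; number 4 of four in a row, counted from the robot's left (+y). Origin: its foot on the board's top face, 18 mm above the bench; z up; y along the row towards peg 1; 78 mm from peg to peg; the board is 80 mm deep across the row.
- arbor: Fixed steel arbor upright at one end of the rack (either end), 85.5 mm beyond the last peg: 32 mm collar and thin pilot drill, top 94 mm above the bench, on a block 80 x 85 x 18 mm that continues the board. At the other end stand three thin spare drills, top 74 mm. Origin: bench height, on the collar's axis; z up.
- oil_bottle: Small loose white cutting-oil bottle with a black nozzle, 38 mm diameter, 95 mm tall, standing in the same row as the saws. Bystander, to be left standing. Origin: centre of its underside; z up.
Things that resemble listed ones, but are neither listed nor needed, are in the scene too. What is shaped like the saw_54 but purple is not meant.

How it is judged (in metres and radians):
At the end, for the whole second after the job is handed in: From the peg next to the arbor to the far peg the saws stand in the order 32, 43, 54, 65 mm, each with its axis within 15 mm of its peg's, its teeth within 5 mm of the board's top face, tilted less than 0.12 rad, at rest (((horizontal distance between arbor and peg_1 below 0.14 m and horizontal distance between saw_32 and peg_1 below 0.015 m and z of saw_32 in the frame of peg_1 between -0.005 and 0.005 m and angle between each of saw_32, saw_43, saw_54, saw_65's own z axis and vertical below 0.12 rad and horizontal distance between saw_43 and peg_2 below 0.015 m and z of saw_43 in the frame of peg_2 between -0.005 and 0.005 m and horizontal distance between saw_54 and peg_3 below 0.015 m and z of saw_54 in the frame of peg_3 between -0.005 and 0.005 m and horizontal distance between saw_65 and peg_4 below 0.015 m and z of saw_65 in the frame of peg_4 between -0.005 and 0.005 m) or (horizontal distance between arbor and peg_4 below 0.14 m and horizontal distance between saw_32 and peg_4 below 0.015 m and z of saw_32 in the frame of peg_4 between -0.005 and 0.005 m and angle between each of saw_32, saw_43, saw_54, saw_65's own z axis and vertical below 0.12 rad and horizontal distance between saw_43 and peg_3 below 0.015 m and z of saw_43 in the frame of peg_3 between -0.005 and 0.005 m and horizontal distance between saw_54 and peg_2 below 0.015 m and z of saw_54 in the frame of peg_2 between -0.005 and 0.005 m and horizontal distance between saw_65 and peg_1 below 0.015 m and z of saw_65 in the frame of peg_1 between -0.005 and 0.005 m)) and linear speed of each of saw_32, saw_43, saw_54, saw_65 below 0.02 m/s and angular speed of each of saw_32, saw_43, saw_54, saw_65 below 0.2 rad/s); the robot touches nothing.
It fails at once if the oil bottle is knocked over (tilted more than 0.5 rad) (angle between oil_bottle's own z axis and vertical above 0.5 rad).
It fails at once if a saw is dropped: it moves faster than 0.7 m/s (a fall of 25 mm) while no finger touches it ((linear speed of saw_32 above 0.7 m/s and contact force between saw_32 and the fingers below 0.01 N) or (linear speed of saw_43 above 0.7 m/s and contact force between saw_43 and the fingers below 0.01 N) or (linear speed of saw_54 above 0.7 m/s and contact force between saw_54 and the fingers below 0.01 N) or (linear speed of saw_65 above 0.7 m/s and contact force between saw_65 and the fingers below 0.01 N)).
It also fails if it takes over 101 s, if anything falls off the work surface, if the arm or the gripper's body presses on something with over 40 N, if the wrist force passes 120 N, or if a joint passes its speed limit or range.

### The arm

A 6-joint arm with a two-finger parallel gripper is mounted at the origin on the work surface. World frame = base frame: x ahead of the robot, y to its left, z up, the work surface at z = 0. Lengths are in mm, angles in rad, forces in N, time in s.
With the tool pointing down it reaches from about 350 to 875 mm from the base axis. Payload 4.2 kg.
Tool frame: the origin (TCP) lies at the very end of the fingers, on their centre line; the grasp point (between the pads) lies 19 mm behind it; z points along the fingers, y is the line along which they close (so a half turn about z gives the same grasp; the last joint's range is limited). The gripper opens to 85 mm and grips with 20 to 120 N. Pads are 22 mm wide; open, the fingers measure 114 mm over their backs; the gripper's body (76 mm by 85 mm) begins 54 mm behind the grasp point. The pads swing forward as they close: fully open they stand 13 mm farther back than shut.
Start: joints at [1.592, 0.385, 0.008, 0, -1.194, -0.259], TCP at [147.197, 607.398, 231.312] pointing down, gripper open.
Joint ranges: [-3.14, 3.14], [-1.21, 2.06], [-1.07, 1.41], [-3.16, 2.05], [-2.99, -0.16], [-3.1, 3.1]. Speed limits (rad/s): [2.79, 2.79, 3.14, 3.14, 3.14, 3.14].

### API

Orientations are given as a unit quaternion [x, y, z, w].
In Python, from bench import read_state, get_image, camera_model, job_done gives the robot as it stands.
- The arm moves only by the shell command python3 -m handwheel 'ROWS'. ROWS is JSON, a list of rows, each a list of 7 numbers: the shift along the tool's x, y, z in m, then the turn, a rotation vector about the tool's x, y, z in rad, then the gripper's target within -1 to 1 (fully open at 1, half-way at 0, shut at -1). In form: [[dx, dy, dz, wx, wy, wz, jaw], ...]. A call has 1 to 10 rows; each row is the pose to reach, as a shift and turn from the pose commanded when the call began, along the tool's axes at that moment; what a row does not reach only later rows make up. A row lasts 1/8 s, in which the tool goes at most 62.5 mm and 10.7 degrees, less where a joint would pass 70% of its speed; a pose out of reach is approached as far as the arm can. A call with a gripper value outside its range is refused whole. The fingers move at their own pace and stop on an object; the grip force is fixed at half the most. Time passes only in rows, so rows that repeat a pose let the fingers close. It gives the time, the measured TCP pose, the force, the opening and the grip force at its end, in the units of the state.
- read_state(): the state, without advancing time (a new reading comes with each control period).
- get_image(name): name is "scene" or "top"; returns (picture, depth): 420x560x3 uint8, blue, green, red; 420x560 float32, mm along the optical axis (not along the pixel's ray), 0 where there is no reading.
- camera_model(name): a dict with "K" (3x3 intrinsics, pixels), "rvec" (rotation vector, rad) and "tvec" (3), from world to camera coordinates, as OpenCV has them. Camera axes: x right, y down, z forward; pixel columns grow to the right and rows downward; lengths in mm; the calibration is good to about 2 mm. A picture is of the moment at which its call begins. camera_model takes no time and is no camera call.
- job_done(): hands the job in; it is judged then, once.
The state is a dict: "clock": time; "joints": joint angles; "joint_vel": joint speeds; "joint_efforts": joint torques, N m; "position": TCP position; "ee_rot": TCP orientation; "contact_force": force on the tool from outside, world axes, zero at the start; "wrist_torque": the same for the moment, N m; "gripper_width": finger opening in mm; "grasp_force": force on a finger pad.
Only numpy, scipy, OpenCV 4.12 (cv2) and the standard library are available. Lean on these libraries where they do the work, as an engineer would, in place of code of your own. Each camera call takes 0.05 s, during which the arm holds its last target. There are 200 camera calls.

## Working session

There is one attempt and no reset: what is moved stays moved. The work goes in short steps, Python scripts to look and compute and a shell command to move; the robot and the scene stay as the last step left them, time stands still between calls to the robot, and variables do not carry over. Pictures are saved under pics/ and viewed, at most 14 in all, crops included, and the job is handed in when it is done.

```bash
mkdir -p pics
python3 - <<'E'
from bench import *
import cv2,numpy as np
for n in("scene","top"):
    im,d=get_image(n); cv2.imwrite(f"pics/{n}0.png",im); np.save(f"{n}0.npy",d)
    m=camera_model(n); print(n,np.array(m["K"]).round(1).tolist(),m["rvec"],m["tvec"]); R=cv2.Rodrigues(np.array(m["rvec"],float))[0]; print((-R.T@np.array(m["tvec"]).ravel()).round())
print(read_state())
E
```

```text
scene [[486.8, 0.0, 285.7], [0.0, 486.8, 201.9], [0.0, 0.0, 1.0]] [ 1.45426231  2.06505316 -0.91549727] [ 173.53394198 -311.09608427 1327.42745694]
[1172.  251.  673.]
top [[475.8, 0.0, 280.6], [0.0, 475.8, 207.3], [0.0, 0.0, 1.0]] [ 2.22059067 -1.97310801  0.20769467] [-53.24903423 569.96006492 871.18312363]
[375. -14. 972.]
{'clock': 0.1, 'joints': array([ 1.59159991e+00,  3.85502229e-01,  6.76137002e-03, -4.04601502e-04,
       -1.19401785e+00, -2.58577495e-01]), 'joint_vel': array([-0.00019154, -0.00263823,  0.00427626,  0.00162451, -0.00138743,
        0.00074318]), 'joint_efforts': array([-8.45622544e-04, -3.93317878e+01,  1.88928849e+01,  4.19790119e+00,
       -2.55348044e-03,  3.50226919e-06]), 'position': array([147.09488986, 606.90680802, 230.3214291 ]), 'ee_rot': array([ 9.92931917e-01, -1.18681124e-01, -4.95874948e-05,  9.97816988e-04]), 'contact_force': array([-0.35641442, -0.02216733, -0.3536315 ]), 'wrist_torque': array([-0.02790278, -0.011047  , -0.05194269]), 'grasp_force': 0.0, 'gripper_width': 85.32731106679486}
```

View pics/scene0.png

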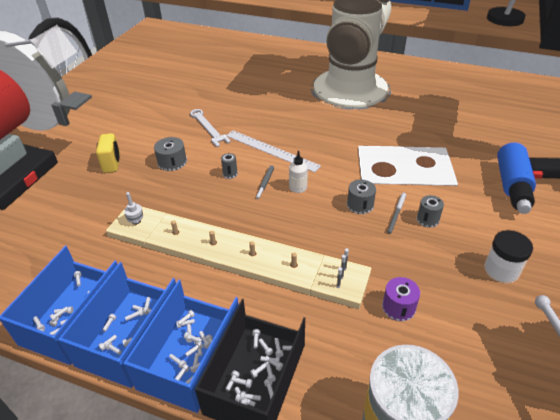

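View pics/top0.png

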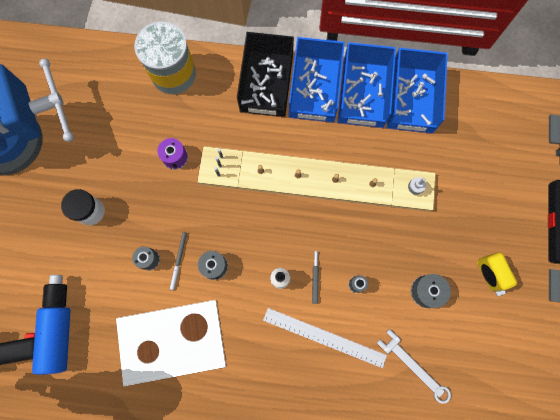

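The arm should take the dark saws: 65 at scene (170,153) / top (433,291), 32 at (229,165) / (360,284), 54 at (361,196) / (212,265) and 43 at (430,210) / (145,258).

These could be mistaken for saws:
- the purple decoy at scene (401,298) / top (171,152)
- the black-lidded jar at (510,255) / (83,207)
- the two holes in the card at (384,170) and (426,161)

The arbor is at scene (133,212) / top (419,185), on the −y side next to peg 4. So 32→peg4, 43→peg3, 54→peg2 and 65→peg1.

```bash
cat > h.py <<'E'
from bench import *
import cv2,numpy as np
def cam(n):
    m=camera_model(n); return np.array(m["K"],float),cv2.Rodrigues(np.array(m["rvec"],float))[0],np.array(m["tvec"],float).ravel()
def world(n,d):
    K,R,t=cam(n); v,u=np.indices(d.shape); P=np.dstack([(u-K[0,2])/K[0,0]*d,(v-K[1,2])/K[1,1]*d,d])
    return (P-t)@R          # R^T (P-t)
def blobs(n,im,d,mask,zlo,zhi,amin):
    W=world(n,d); m=((W[...,2]>zlo)&(W[...,2]<zhi)&mask&(d>0)).astype(np.uint8)
    k,l,s,c=cv2.connectedComponentsWithStats(m)
    out=[]
    for i in range(1,k):
        if s[i,4]<amin: continue
        p=W[l==i]; (cx,cy),r=cv2.minEnclosingCircle(p[:,:2].astype(np.float32))
        out.append((c[i].round(),s[i,4],np.array([cx,cy,np.median(p[:,2]),r]).round(1)))
    return out
E
python3 - <<'E'
from h import *
for n in("scene","top"):
    im=cv2.imread(f"pics/{n}0.png"); d=np.load(f"{n}0.npy"); hsv=cv2.cvtColor(im,cv2.COLOR_BGR2HSV)
    dark=(hsv[...,2]<140)&(hsv[...,1]<90)
    W=world(n,d); print(n,"bench z",np.median(W[...,2][(abs(W[...,2])<15)]))
    print("tops");[print(*b) for b in blobs(n,im,d,dark,38,54,25)]
    print("pegs");[print(*b) for b in blobs(n,im,d,hsv[...,1]>60,30,58,4) if 380<b[2][0]<800]
    print("white/arbor");[print(*b) for b in blobs(n,im,d,hsv[...,1]<90,57,110,6) if 300<b[2][0]<800]
E
```

```text
scene bench z 0.9463482082060143
tops
[549.  23.] 138 [-577.8  506.    45.5  133.5]
[509.   6.] 26 [-615.   383.1   46.6    9.3]
[332.  77.] 26 [ 42.2 -35.7  50.1  21.1]
[372.  78.] 30 [14.6 56.2 48.1 16.6]
[169. 147.] 430 [ 447.8 -292.6   46.6   33.7]
[ 12. 160.] 192 [ 603.7 -581.7   46.4   39.1]
[228. 161.] 71 [ 447.3 -151.4   44.5   15.5]
[546. 164.] 356 [246.  474.8  47.2  32.3]
[362. 190.] 389 [448.5 137.3  46.4  27.1]
[522. 192.] 349 [359.5 430.5  48.5  27.7]
[431. 205.] 270 [446.4 271.3  46.3  21.7]
[133. 217.] 47 [ 657.8 -247.7   41.5   15.6]
[403. 290.] 58 [668.4 256.3  47.2   8.2]
[224. 351.] 324 [855.3  34.5  45.8  67.2]
[286. 376.] 207 [861.2 131.7  46.6  68.5]
[225. 410.] 269 [935.6  74.7  46.4  41.8]
pegs
[108. 154.] 240 [ 500.9 -415.3   45.4   35.3]
[166. 137.] 4 [ 423.6 -312.6   47.3    3.3]
[176. 137.] 4 [ 415.4 -294.7   45.5    3.5]
[156. 142.] 6 [ 449.5 -323.8   46.7   10.2]
[ 40. 148.] 28 [ 538.7 -567.6   35.6   33.5]
[226. 153.] 4 [ 432.8 -161.1   47.2    3.2]
[221. 161.] 5 [ 453.4 -165.    39.7    2.6]
[ 28. 175.] 34 [ 618.3 -532.5   31.4   16.7]
[358. 179.] 4 [
[... 2154 characters left out ...]
 221.] 6 [500.8 412.   43.1   5.8]
[136. 250.] 4 [458.2 286.5  46.4   4. ]
[488. 262.] 103 [ 513.9 -406.5   52.2   20.1]
[132. 258.] 6 [442.1 290.7  46.1   4.8]
[134. 264.] 4 [429.3 283.9  44.5   4. ]
[497. 285.] 79 [ 477.5 -414.3   50.9   16.7]
[512. 286.] 4 [ 472.  -440.4   56.8    3.5]
[506. 289.] 5 [ 465.7 -428.9   57.     2.4]
white/arbor
[ 51. 101.] 952 [732.3 482.5  96.5  92.9]
[219. 150.] 12 [673.5 151.9  64.    3.2]
[558. 152.] 26 [ 736.3 -505.8   95.3    6.1]
[217. 159.] 16 [653.6 152.6  71.1   3.7]
[215. 169.] 15 [634.1 152.2  66.4   3.3]
[420. 183.] 63 [ 652.2 -251.8   63.5    7.6]
[ 78. 205.] 805 [529.7 408.7  71.1  30.9]
[279. 277.] 245 [4.374e+02 2.000e-01 6.270e+01 1.780e+01]
```

Run:
```python
import cv2,numpy as np
im=cv2.imread("pics/top0.png"); z=lambda a:cv2.resize(a,None,fx=3,fy=3,interpolation=3)
a=[z(im[y-32:y+33,x-32:x+33]) for x,y in((360,284),(145,258),(212,265),(433,291))]
cv2.imwrite("pics/crop0.png",np.hstack(a))
```

```text
(no output)
```

View pics/crop0.png

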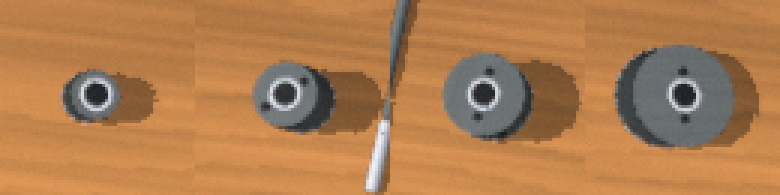

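```bash
python3 -m handwheel '[[0.370,0.2565,0.121,0,0,1.333,1],[0.370,0.2565,0.121,0,0,1.333,1],[0.370,0.2565,0.121,0,0,1.333,1],[0.370,0.2565,0.121,0,0,1.333,1],[0.370,0.2565,0.121,0,0,1.333,1],[0.370,0.2565,0.121,0,0,1.333,1],[0.370,0.2565,0.121,0,0,1.333,1],[0.370,0.2565,0.121,0,0,1.333,1],[0.370,0.2565,0.121,0,0,1.333,1],[0.370,0.2565,0.121,0,0,1.333,1]]'
```

```text
clock: 1.35
position: [446.2, 271.3, 110.4]
ee_rot: [0.707, -0.707, -0.0, -0.0]
contact_force: [0.3, 0.0, 0.2]
gripper_width: 85.3
grasp_force: 0.0
```

The crop shows all four as dark steel saws standing upright, left to right 32, 43, 54 and 65, each with its arbor hole at the crop's centre. Next the arm descends on the 43 and grips it.

```bash
python3 -m handwheel '[[0,0,0.050,0,0,0,1],[0,0,0.080,0,0,0,1],[0,0,0.098,0,0,0,1],[0,0,0.098,0,0,0,1],[0,0,0.098,0,0,0,-1],[0,0,0.098,0,0,0,-1],[0,0,0.098,0,0,0,-1],[0,0,0.098,0,0,0,-1],[0,0,0.098,0,0,0,-1],[0,0,0.098,0,0,0,-1]]'
```

```text
clock: 2.6
position: [446.7, 271.6, 13.7]
ee_rot: [0.707, -0.707, -0.0, -0.001]
contact_force: [-2.8, 0.4, 5.1]
gripper_width: 41.8
grasp_force: 60.4
```

```bash
python3 -m handwheel '[[0,0,-0.040,0,0,0,-1],[0,0,-0.088,0,0,0,-1],[0.359,-0.2075,-0.088,0,0,0,-1],[0.359,-0.2075,-0.088,0,0,0,-1],[0.359,-0.2075,-0.088,0,0,0,-1],[0.359,-0.2075,-0.088,0,0,0,-1],[0.359,-0.2075,-0.088,0,0,0,-1],[0.359,-0.2075,-0.088,0,0,0,-1],[0.359,-0.2075,-0.088,0,0,0,-1],[0.359,-0.2075,-0.088,0,0,0,-1]]'
python3 - <<'E'
from h import *
o=[]
for n in("scene","top"):
    im,d=get_image(n);o.append(im); hsv=cv2.cvtColor(im,cv2.COLOR_BGR2HSV)
    W=world(n,d);  m=(d>0)&(W[...,2]>78)&(W[...,2]<145)&(abs(W[...,0]-654)<60)&(abs(W[...,1]+88)<60)
    print(n,m.sum())
K,R,t=cam("scene"); a=o[0][90:300,120:360]; b=o[1][100:240,250:440]
cv2.imwrite("pics/c1.png",np.hstack([cv2.resize(a,(400,350)),cv2.resize(b,(400,350))]))
E
```

```text
clock: 3.85
position: [654.4, -90.9, 99.7]
ee_rot: [-0.705, 0.709, 0.0, 0.0]
contact_force: [-0.8, 1.2, -1.7]
gripper_width: 42.0
grasp_force: 61.3
scene 760
top 87
```

View pics/c1.png

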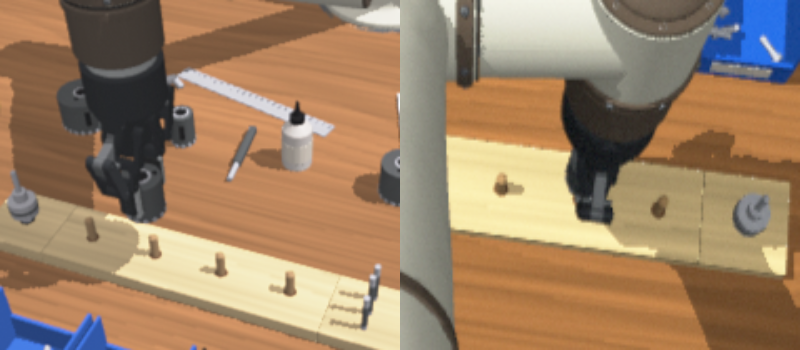

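In the left crop the saw hangs upright in the fingers above peg 3, at about (148,190). The arm lowers it slowly.

```bash
python3 -m handwheel '[[0,0,0,0,0,0,-1],[0,0,0.020,0,0,0,-1],[0,0,0.040,0,0,0,-1],[0,0,0.052,0,0,0,-1],[0,0,0.060,0,0,0,-1],[0,0,0.065,0,0,0,-1],[0,0,0.068,0,0,0,-1],[0,0,0.069,0,0,0,-1],[0,0,0.069,0,0,0,-1]]'
```

```text
clock: 5.08
position: [654.1, -88.1, 31.8]
ee_rot: [0.707, -0.707, 0.0, -0.0]
contact_force: [-1.2, 1.0, 0.8]
gripper_width: 41.7
grasp_force: 61.4
```

```bash
python3 -m handwheel '[[0,0,0.001,0,0,0,-1],[0,0,0.001,0,0,0,-1],[0,0,0.001,0,0,0,0.3],[0,0,0.001,0,0,0,0.6],[0,0,0.001,0,0,0,1],[0,0,0.001,0,0,0,1],[0,0,0.001,0,0,0,1]]'; python3 -c "
from bench import *
print(read_state()['gripper_width'])"
```

```text
clock: 5.95
position: [653.9, -88.1, 30.2]
ee_rot: [-0.707, 0.707, 0.0, -0.0]
contact_force: [-0.9, -0.1, 0.0]
gripper_width: 85.7
grasp_force: 0.0
85.66768641559375
```

```bash
python3 -m handwheel '[[0,0,-0.045,0,0,0,1],[0,0,-0.090,0,0,0,1],[0.0645,0.2075,-0.090,0,0,0,1],[0.0645,0.2075,-0.090,0,0,0,1],[0.0645,0.2075,-0.090,0,0,0,1],[0.0645,0.2075,-0.090,0,0,0,1],[0.0645,0.2075,-0.090,0,0,0,1],[0.0645,0.2075,-0.060,0,0,0,1],[0.0645,0.2075,-0.040,0,0,0,1],[0.0645,0.2075,-0.040,0,0,0,1]]'
python3 - <<'E'
from h import *
for n in("scene","top"):
    im,d=get_image(n); cv2.imwrite(f"pics/{n}2.png",im); hsv=cv2.cvtColor(im,cv2.COLOR_BGR2HSV); dark=(hsv[...,2]<140)&(hsv[...,1]<90)
    print(n);[print(*b) for b in blobs(n,im,d,dark,56,72,25) if b[2][3]<40]
E
```

```text
clock: 7.2
position: [446.4, -152.4, 69.2]
ee_rot: [0.707, -0.707, -0.001, 0.001]
contact_force: [-0.4, -0.3, -0.4]
gripper_width: 85.5
grasp_force: 0.0
scene
[335.  73.] 74 [ 44.8 -30.7  64.2  27.2]
[370.  73.] 44 [19.2 55.  64.7 19.6]
[ 11. 153.] 190 [ 600.6 -578.3   63.7   35. ]
[210. 227.] 277 [654.5 -87.2  64.3  21.2]
[210. 224.] 40 [653.6 -87.6  65.8   7.6]
[511. 247.] 745 [530.8 409.6  70.6  31.6]
top
[337. 174.] 264 [653.3 -89.5  63.8  21.9]
[337. 173.] 45 [654.2 -89.4  65.    7.6]
[ 78. 205.] 589 [529.7 408.9  70.2  31. ]
```

The 43 is seated at (654,−88) with its top at 64 mm, which is right. Next is the 32.

```bash
python3 -m handwheel '[[0,0,0.040,0,0,0,1],[0,0,0.058,0,0,0,1],[0,0,0.058,0,0,0,0.3],[0,0,0.058,0,0,0,-1],[0,0,0.058,0,0,0,-1],[0,0,0.058,0,0,0,-1],[0,0,0.058,0,0,0,-1],[0,0,0.058,0,0,0,-1],[0,0,0.058,0,0,0,-1],[0,0,0.058,0,0,0,-1]]'
```

```text
clock: 8.55
position: [447.3, -152.6, 13.7]
ee_rot: [0.707, -0.707, 0.001, -0.001]
contact_force: [-1.4, 0.0, 5.7]
gripper_width: 30.3
grasp_force: 59.1
```

```bash
python3 -m handwheel '[[0,0,-0.040,0,0,0,-1],[0,0,-0.088,0,0,0,-1],[0.014,-0.2075,-0.088,0,0,0,-1],[0.014,-0.2075,-0.088,0,0,0,-1],[0.014,-0.2075,-0.088,0,0,0,-1],[0.014,-0.2075,-0.088,0,0,0,-1],[0.014,-0.2075,-0.088,0,0,0,-1],[0.014,-0.2075,-0.088,0,0,0,-1],[0.014,-0.2075,-0.060,0,0,0,-1],[0.014,-0.2075,-0.050,0,0,0,-1]]'
python3 - <<'E'
from h import *
o=[get_image(n)[0] for n in("scene","top")]
a=o[0][120:300,90:290]; b=o[1][100:280,300:500]
cv2.imwrite("pics/c3.png",np.hstack([cv2.resize(a,(400,360)),cv2.resize(b,(400,360))]))
E
```

```text
clock: 9.8
position: [651.7, -166.4, 61.3]
ee_rot: [-0.707, 0.707, 0.001, -0.001]
contact_force: [-1.3, -0.2, -0.4]
gripper_width: 30.7
grasp_force: 59.7
```

View pics/c3.png

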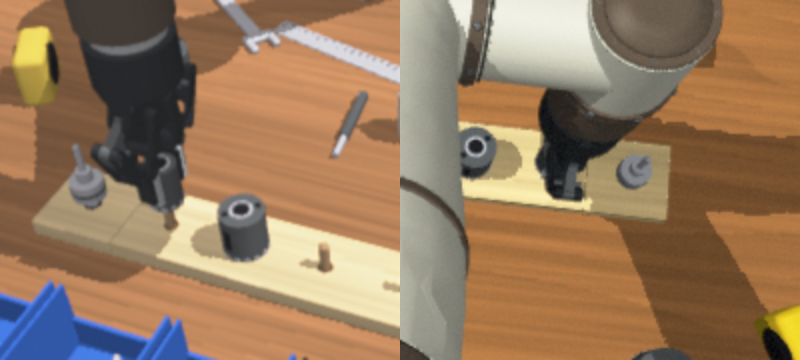

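In the left crop the 32 hangs upright directly above peg 4, at about (167,185), and the seated 43 stands flat at (242,228). The arm lowers and releases.

```bash
python3 -m handwheel '[[0,0,0.010,0,0,0,-1],[0,0,0.019,0,0,0,-1],[0,0,0.026,0,0,0,-1],[0,0,0.030,0,0,0,-1],[0,0,0.032,0,0,0,-1],[0,0,0.032,0,0,0,-1],[0,0,0.032,0,0,0,0.3],[0,0,0.032,0,0,0,0.6],[0,0,0.032,0,0,0,1],[0,0,0.032,0,0,0,1]]'
```

```text
clock: 11.15
position: [653.9, -166.6, 30.2]
ee_rot: [0.707, -0.707, -0.0, 0.0]
contact_force: [0.4, -0.2, 0.5]
gripper_width: 85.1
grasp_force: 0.0
```

```bash
python3 -m handwheel '[[0,0,-0.045,0,0,0,1],[0,0,-0.090,0,0,0,1],[-0.303,0.206,-0.090,0,0,0,1],[-0.303,0.206,-0.090,0,0,0,1],[-0.303,0.206,-0.090,0,0,0,1],[-0.303,0.206,-0.090,0,0,0,1],[-0.303,0.206,-0.090,0,0,0,1],[-0.303,0.206,-0.090,0,0,0,1],[-0.303,0.206,-0.090,0,0,0,1],[-0.303,0.206,-0.070,0,0,0,1]]'
python3 - <<'E'
from h import *
for n in("scene","top"):
    im,d=get_image(n); hsv=cv2.cvtColor(im,cv2.COLOR_BGR2HSV); dark=(hsv[...,2]<140)&(hsv[...,1]<90)
    print(n);[print(*b) for b in blobs(n,im,d,dark,56,72,25) if b[2][3]<40]
E
```

```text
clock: 12.4
position: [449.1, 137.7, 101.6]
ee_rot: [0.708, -0.706, 0.001, -0.002]
contact_force: [-0.3, 0.3, 0.3]
gripper_width: 85.7
grasp_force: 0.0
scene
[334.  73.] 61 [ 42.2 -35.3  63.3  23.9]
[ 11. 153.] 190 [ 599.9 -579.3   64.2   34.3]
[298. 163.] 27 [440.3   1.3  69.1   9.8]
[172. 218.] 108 [ 653.6 -165.7   63.5   16.3]
[171. 214.] 35 [ 653.4 -165.8   66.2    7.5]
[210. 227.] 272 [655.  -88.2  64.4  22. ]
[210. 224.] 39 [654.3 -87.5  65.7   7.6]
[512. 247.] 744 [531.4 410.7  70.6  31. ]
top
[337. 174.] 257 [653.3 -89.5  63.8  21.5]
[337. 173.] 46 [654.3 -89.4  64.6   7.6]
[376. 179.] 111 [ 653.  -167.4   63.8   16.2]
[377. 177.] 45 [ 653.7 -167.1   64.9    7.8]
[ 78. 205.] 569 [530.2 408.4  70.4  31.3]
[277. 272.] 69 [442.2   2.8  60.1  17.5]
```

The 32 is seated at (653.5,−166.5). Next is the 54.

```bash
python3 -m handwheel '[[0,0,0.045,0,0,0,1],[0,0,0.075,0,0,0,1],[0,0,0.090,0,0,0,1],[0,0,0.090,0,0,0,1],[0,0,0.090,0,0,0,0],[0,0,0.090,0,0,0,-1],[0,0,0.090,0,0,0,-1],[0,0,0.090,0,0,0,-1],[0,0,0.090,0,0,0,-1],[0,0,0.090,0,0,0,-1]]'
```

```text
clock: 13.75
position: [448.6, 136.7, 11.6]
ee_rot: [0.707, -0.707, 0.0, -0.001]
contact_force: [-0.1, -0.9, 6.8]
gripper_width: 52.9
grasp_force: 62.6
```

```bash
python3 -m handwheel '[[0,0,-0.040,0,0,0,-1],[0,0,-0.090,0,0,0,-1],[0.147,-0.206,-0.090,0,0,0,-1],[0.147,-0.206,-0.090,0,0,0,-1],[0.147,-0.206,-0.090,0,0,0,-1],[0.147,-0.206,-0.090,0,0,0,-1],[0.147,-0.206,-0.090,0,0,0,-1],[0.147,-0.206,-0.090,0,0,0,-1],[0.147,-0.206,-0.090,0,0,0,-1],[0.147,-0.206,-0.070,0,0,0,-1]]'
python3 - <<'E'
from h import *
o=[get_image(n)[0] for n in("scene","top")]
a=o[0][120:300,130:330]; b=o[1][100:280,220:420]
cv2.imwrite("pics/c4.png",np.hstack([cv2.resize(a,(400,360)),cv2.resize(b,(400,360))]))
E
```

```text
clock: 15.0
position: [654.5, -9.1, 82.6]
ee_rot: [0.708, -0.706, 0.001, -0.002]
contact_force: [-0.2, 0.6, -1.3]
gripper_width: 52.3
grasp_force: 64.0
```

View pics/c4.png

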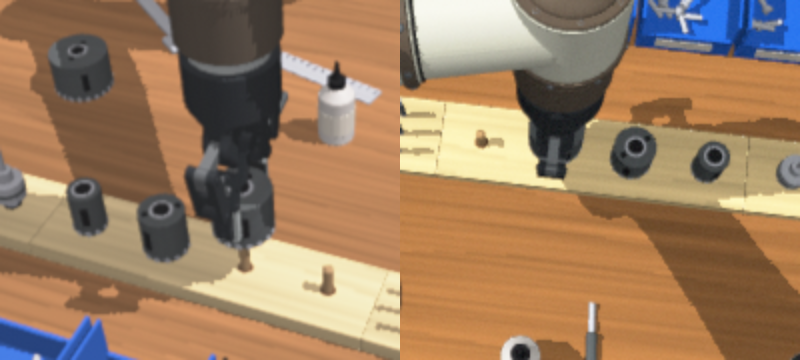

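In the left crop the 54 is upright over peg 2, at about (245,215), and the 32 and 43 stand flat at (87,207) and (163,228). The arm lowers and releases.

```bash
python3 -m handwheel '[[0,0,0.018,0,0,0,-1],[0,0,0.032,0,0,0,-1],[0,0,0.043,0,0,0,-1],[0,0,0.049,0,0,0,-1],[0,0,0.052,0,0,0,-1],[0,0,0.052,0,0,0,-1],[0,0,0.052,0,0,0,0.3],[0,0,0.052,0,0,0,0.7],[0,0,0.052,0,0,0,1],[0,0,0.052,0,0,0,1]]'
```

```text
clock: 16.35
position: [654.0, -10.5, 28.2]
ee_rot: [0.707, -0.707, 0.0, -0.0]
contact_force: [-0.1, 0.9, -0.5]
gripper_width: 85.0
grasp_force: 0.0
```

```bash
python3 -m handwheel '[[0,0,-0.045,0,0,0,1],[0,0,-0.092,0,0,0,1],[0.283,0.206,-0.092,0,0,0,1],[0.283,0.206,-0.092,0,0,0,1],[0.283,0.206,-0.092,0,0,0,1],[0.283,0.206,-0.092,0,0,0,1],[0.283,0.206,-0.092,0,0,0,1],[0.283,0.206,-0.092,0,0,0,1],[0.283,0.206,-0.092,0,0,0,1],[0.283,0.206,-0.072,0,0,0,1]]'
python3 - <<'E'
from h import *
for n in("scene","top"):
    im,d=get_image(n); hsv=cv2.cvtColor(im,cv2.COLOR_BGR2HSV); dark=(hsv[...,2]<140)&(hsv[...,1]<90)
    print(n);[print(*b) for b in blobs(n,im,d,dark,56,72,25) if b[2][3]<40 and b[2][0]>640]
    [print(*b) for b in blobs(n,im,d,dark,38,54,25) if b[2][1]<-270 and 400<b[2][0]<500]
E
```

```text
clock: 17.6
position: [449.5, -294.1, 101.7]
ee_rot: [-0.707, 0.707, -0.002, 0.001]
contact_force: [-0.8, 0.6, 0.4]
gripper_width: 85.3
grasp_force: 0.0
scene
[172. 218.] 105 [ 652.8 -165.7   62.8   16.5]
[171. 214.] 35 [ 653.2 -166.2   65.7    7. ]
[210. 227.] 274 [654.5 -86.9  64.5  21.2]
[210. 224.] 39 [655.  -87.7  65.9   7.9]
[251. 238.] 511 [654.   -9.5  64.6  26.9]
[251. 235.] 43 [653.3  -9.6  65.9   7.6]
[169. 147.] 430 [ 449.4 -293.6   46.7   33.1]
top
[298. 170.] 465 [652.7 -11.1  64.   26.9]
[298. 169.] 46 [654.1 -11.6  65.    8. ]
[337. 174.] 260 [652.8 -89.1  63.9  21.4]
[337. 173.] 46 [654.3 -89.4  65.1   7.5]
[377. 176.] 67 [ 652.7 -167.3   64.1   15.8]
[377. 177.] 45 [ 653.6 -166.8   64.9    7.8]
[436. 294.] 413 [ 445.2 -295.1   46.    29.8]
[434. 290.] 49 [ 448.2 -295.6   46.7    7.4]
```

The 54 is seated at (653.5,−10.5). Now the arm descends on the 65.

```bash
python3 -m handwheel '[[0,0,0,0,0,0,1],[0,0,0.040,0,0,0,1],[0,0,0.060,0,0,0,1],[0,0,0.078,0,0,0,1],[0,0,0.091,0,0,0,1],[0,0,0.091,0,0,0,1],[0,0,0.091,0,0,0,-1],[0,0,0.091,0,0,0,-1],[0,0,0.091,0,0,0,-1],[0,0,0.091,0,0,0,-1]]'
```

```text
clock: 18.95
position: [448.6, -293.8, 10.7]
ee_rot: [0.707, -0.707, 0.001, -0.0]
contact_force: [0.2, 1.6, 6.9]
gripper_width: 63.5
grasp_force: 66.0
```

```bash
python3 -m handwheel '[[0,0,-0.040,0,0,0,-1],[0,0,-0.100,0,0,0,-1],[-0.361,-0.206,-0.100,0,0,0,-1],[-0.361,-0.206,-0.100,0,0,0,-1],[-0.361,-0.206,-0.100,0,0,0,-1],[-0.361,-0.206,-0.100,0,0,0,-1],[-0.361,-0.206,-0.100,0,0,0,-1],[-0.361,-0.206,-0.100,0,0,0,-1],[-0.361,-0.206,-0.100,0,0,0,-1],[-0.361,-0.206,-0.100,0,0,0,-1]]'
python3 - <<'E'
from h import *
o=[get_image(n)[0] for n in("scene","top")]
a=o[0][120:300,180:380]; b=o[1][100:280,180:380]
cv2.imwrite("pics/c5.png",np.hstack([cv2.resize(a,(400,360)),cv2.resize(b,(400,360))]))
E
```

```text
clock: 20.2
position: [654.5, 70.4, 108.1]
ee_rot: [0.708, -0.706, -0.0, -0.0]
contact_force: [-0.7, -0.9, -2.6]
gripper_width: 62.9
grasp_force: 67.5
```

View pics/c5.png

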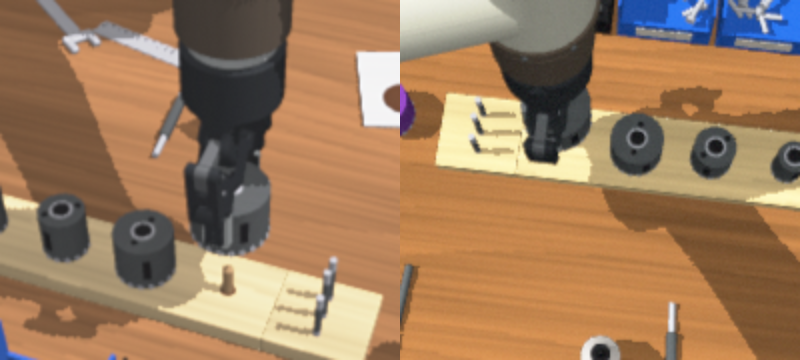

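In the left crop the 65 is upright above peg 1, at about (232,215), clear of the drills at (325,300) and the 54 at (145,248). The arm lowers it.

```bash
python3 -m handwheel '[[0,0,0.005,0,0,0,-1],[0,0,0.025,0,0,0,-1],[0,0,0.042,0,0,0,-1],[0,0,0.058,0,0,0,-1],[0,0,0.069,0,0,0,-1],[0,0,0.076,0,0,0,-1],[0,0,0.080,0,0,0,-1],[0,0,0.082,0,0,0,-1],[0,0,0.082,0,0,0,-1]]'
```

```text
clock: 21.42
position: [654.1, 67.6, 28.7]
ee_rot: [0.707, -0.707, 0.0, -0.0]
contact_force: [-3.1, -0.8, 4.9]
gripper_width: 63.4
grasp_force: 68.1
```

```bash
python3 -m handwheel '[[0,0,0,0,0,0,0.6],[0,0,0,0,0,0,0.8],[0,0,0,0,0,0,1],[0,0,0,0,0,0,1],[0,0,0,0,0,0,1],[0,0,-0.040,0,0,0,1],[0,0,-0.090,0,0,0,1],[0,0.15,-0.12,0,0,0,1],[0,0.15,-0.12,0,0,0,1],[0,0.15,-0.12,0,0,0,1]]'
python3 - <<'E'
from h import *
for n in("scene","top"):
    im,d=get_image(n); cv2.imwrite(f"pics/{n}9.png",im); hsv=cv2.cvtColor(im,cv2.COLOR_BGR2HSV); dark=(hsv[...,2]<140)&(hsv[...,1]<90)
    print(n);[print(*b) for b in blobs(n,im,d,dark,56,72,25) if b[2][3]<40 and b[2][0]>640]
E
```

```text
clock: 22.68
position: [501.1, 67.1, 148.2]
ee_rot: [0.707, -0.707, -0.0, -0.0]
contact_force: [0.7, 0.5, 0.5]
gripper_width: 85.7
grasp_force: 0.0
scene
[172. 218.] 103 [ 655.3 -165.    63.3   16. ]
[171. 214.] 35 [ 653.7 -165.3   66.     7.8]
[211. 227.] 272 [654.4 -87.2  64.4  21.3]
[210. 224.] 39 [653.6 -87.7  66.    7.4]
[251. 238.] 513 [653.7  -8.5  64.6  28.3]
[251. 235.] 43 [653.1  -9.3  65.9   7.7]
[293. 249.] 823 [654.3  67.4  64.6  32.5]
[293. 246.] 46 [653.8  66.3  65.8   7.9]
top
[265. 163.] 425 [654.1  63.6  63.9  32.4]
[298. 170.] 474 [652.8 -11.3  64.1  27.1]
[260. 164.] 40 [654.1  65.1  64.8   7.8]
[298. 169.] 46 [653.6 -11.3  64.8   7.9]
[337. 174.] 261 [652.8 -89.1  63.9  21.4]
[337. 173.] 44 [653.9 -89.6  65.1   7.8]
[376. 179.] 110 [ 653.  -167.1   63.4   16.2]
[377. 178.] 44 [ 653.6 -167.4   65.1    7.4]
```

View pics/scene9.png

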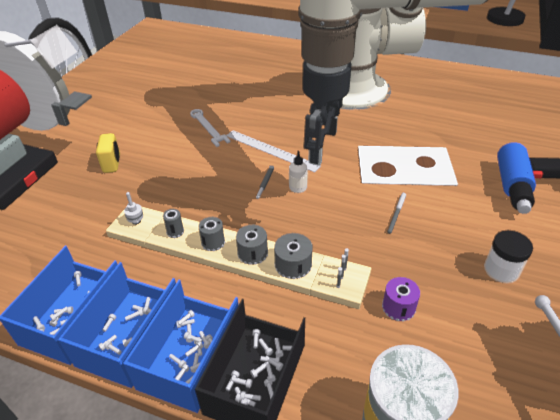

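All four saws are seated flat in size order from the arbor, at (172,218), (211,230), (251,243) and (293,254). The bottle is standing at (298,175), and the arm is clear.

```bash
python3 -c "
from bench import *
print(job_done())"
```

```text
the job is handed in; nothing more can be done
None
```

The job is handed in: all four saws sit teeth down and flat on their pegs, 32 to 65 mm from the arbor outward, each within about 2 mm of its peg's axis by the cameras, with the oil bottle still standing; it took about 23 s and no verdict was shown.

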